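Wedge the die set open

ROBOT

A 7-joint arm with a two-finger parallel gripper is mounted at the origin on the work surface. World frame = base frame: x ahead of the robot, y to its left, z up, the work surface at z = 0. Lengths are in m, angles in rad, forces in N, time in s.
With the tool pointing down it reaches from about 0.4 to 0.85 m from the base axis. Payload 4.5 kg.
Tool frame: the origin (TCP) lies on the centre line of the jaws, within the pads' length; the fingertips stand 17 mm ahead of it and the grasp point (between the pads) lies 2 mm behind it (r.tip_reach is the distance from the TCP to the fingertips, in m); z points along the fingers, y is the line along which they close (so a half turn about z gives the same grasp; the last joint's range is limited). The gripper opens to 88 mm and grips with 3 to 60 N. Pads are 18 mm wide; open, the fingers measure 123 mm over their backs; the gripper's body (75 mm by 187 mm) begins 45 mm behind the grasp point.
Start: joints at [-1.241, 0.689, -0.195, 1.565, 0.157, 0.902, -0.215], TCP at [0.182, 0.598, 0.22] pointing down, gripper open.
Joint ranges: [-3.01, 3.01], [-0.46, 2.08], [-1.47, 1.51], [0.13, 2.56], [-1, 4.14], [0.04, 2.09], [-2.66, 2.66]. Speed limits (rad/s): [2.57, 2.57, 3.14, 3.14, 3.14, 3.14, 3.14].

INTERFACE

Orientations are given as a unit quaternion [x, y, z, w].
In Python, from plant import r gives the robot as it stands.
- The arm moves only by the tool step_arm, never from a script. Its argument "steps" is a list of rows, each a list of 7 numbers: the shift along the tool's x, y, z in cm, then the turn, a rotation vector about the tool's x, y, z in degrees, then the gripper's target within -1 to 1 (shut at 1, half-way at 0, fully open at -1). A call has 1 to 8 rows; each row shifts and turns the commanded pose from where the row before left it, along the tool's axes as they then stand; what a row does not reach is not made up. A row lasts 1/8 s, in which the tool goes at most 62.5 mm and 10.7 degrees, less where a joint would pass 70% of its speed; a pose out of reach is approached as far as the arm can. A call with a gripper value outside its range is refused whole. The fingers move at their own pace and stop on an object; "force" is the grip in N (left out, the last holds). Time passes only in rows, so rows that do not move let the fingers close. It gives the time, the measured TCP pose, the force, the opening and the grip force at its end, in the units of the state.
- r.get_state(): the state, without advancing time (a new reading comes with each control period).
- r.snapshot(name): name is "side" or "top"; returns a dict with "pixels" (480x640x3 uint8, red, green, blue), "fx", "fy", "cx", "cy" (pixels), "cam_to_world" (4x4, takes a point from camera to world coordinates). Camera axes: x right, y down, z forward; pixel columns grow to the right and rows downward; lengths in m; the calibration is good to about 2 mm. A picture is of the moment at which its call begins. There is no depth.
- r.finish_job(): hands the job in; it is judged then, once.
The state is a dict: "clock": time; "q": joint angles; "qd": joint speeds; "joint_torque": joint torques, N m; "tool_pos": TCP position; "eef_rot": TCP orientation; "contact_force": force on the tool from outside, world axes, zero at the start; "moment": the same for the moment, N m; "opening": opening from 0.0 (shut) to 1.0 (fully open); "finger_force": force on a finger pad.
Only numpy, scipy, OpenCV 4.12 (cv2) and the standard library are available. Lean on these libraries where they do the work, as an engineer would, in place of code of your own. Each camera call takes 0.05 s, during which the arm holds its last target. There are 200 camera calls.

TASK

Pick up the steel wedge by its upright heel, lay it flat on the front ledge of the die set and push its thin end straight in under the middle of the upper plate's front lip until the plate has just lifted, by about 5 mm (never more than 12 mm), so the brass strip inside comes free. Finish while still gripping the wedge in place, with the plate carried by the wedge alone; only the wedge may touch the plate, not the gripper. Leave the other things on the bench where they are.

Things in the scene. Friction and masses are not known exactly. Their poses are not given: they have to be found in the camera images.
- wedge_heel (a point): Centre of the upright heel (grip block) of the loose steel wedge, 0.45 kg. Heel 32 long (x) x 28 wide (y) x 40 high; this point is 20 mm above the flat underside. x points to the thin end: from x = +16 mm the top slopes evenly from 24 mm high to 4 mm at the tip, x = +96 mm (1 in 4; 28 wide throughout). Starts flat on the bench, left or right of the die set.
- wedge_tip (a point): Middle of the lower edge of the wedge's thin end (96 mm ahead of the heel centre, on the underside; the end is 4 mm thick). Axes as wedge_heel.
- die_base: Fixed dark steel base, 270 long (x) x 110 wide x 20 thick. Origin on the bench straight below the plate's front lip; x points in under the plate (the push), z up. Ledge for the wedge: x = -140 to 0 mm, top 20 mm above the bench. Under the lip a notch 78 wide, free to x = 73 mm, between two small rest blocks. Two guide posts, tops 82 mm above the bench, at x = 108, y = +-42 mm.
- lip (a point): Middle of the lower front edge of the aluminium upper plate (130 x 110 x 16 mm, about 0.55 kg): when down, 9 mm above the ledge and 29 mm above the bench. Its axes are those of die_base. It rises with the plate. On the plate a round stub, 36 across, 18 high.
- upper_plate (a joint): Lift of the upper plate in metres; 0 = down, at most 0.03. It slides straight up on the posts against its weight and slight friction. A wedge pushed in with its underside on the ledge meets the lip when its tip is 20 mm in and then lifts it 1 mm for each 4 mm; tip 40 mm in is a 5 mm lift. Takes up to about 25 N of push.
- shim_mid (a point): Bystander: flat steel bar 85 x 30 x 14 mm without slope or heel, its centre; lies on the other side of the die set from the wedge.
- coffee_pot: Bystander: brass coffee pot with a curved spout, 178 mm high, 110 across the body; origin under its centre.
- bowl: Bystander: copper bowl, 100 across, 45 high; origin under its centre.
- candlestick: Bystander: brass candlestick, 72 across the foot, 110 high; origin under its centre.
- polish: Bystander: white jar with black cap, 60 across, 85 high; origin under its centre.
- weight: Bystander: small brass weight with a knob, 44 across, 55 high; origin under its centre.
Mind the look-alikes: they are no part of the job. What is shaped like the part that bears wedge_heel but black, blue or red is not meant.

How it is judged:
By the outcome, as a careful person would: the job done as asked, in the order asked, and still so for the second after the job is handed in, while the arm keeps its last pose, push and grip.
It also fails if it takes over 48 s, if anything falls off the work surface, if the arm or the gripper's body presses on something with over 40 N, if the wrist force passes 120 N, or if a joint passes its speed limit or range.

## Working session

There is one attempt and no reset: what is moved stays moved. The work goes in short steps, Python scripts to look and compute and a tool call to move; the robot and the scene stay as the last step left them, time stands still between calls to the robot, and variables do not carry over. Pictures are saved under pics/ and viewed, at most 10 in all, crops included, and the job is handed in when it is done.

Besides the shell and the picture viewer there is one more tool, called after "Call:" by a JSON object that holds its "op" and its "data", one argument or row to a line. step_arm: Moves the arm, as the interface text tells. Its arguments: {"type":"object","properties":{"steps":{"type":"array","items":{"type":"array","items":{"type":"number"}}},"force":{"type":"number"}},"required":["steps"]}

```bash
mkdir -p pics; cat > h.py <<'E'
import numpy as np, cv2
from plant import r
def snap(n,f):
    s=r.snapshot(n); cv2.imwrite(f'pics/{f}.png',s['pixels'][:,:,::-1])
    np.savez(f'pics/{f}.npz',**{k:s[k] for k in s}); return s
def load(f): return dict(np.load(f'pics/{f}.npz'))
def ray(s,u,v):
    T=np.array(s['cam_to_world']); d=T[:3,:3]@np.array([(u-s['cx'])/s['fx'],(v-s['cy'])/s['fy'],1]); return T[:3,3],d
def onz(s,u,v,z):
    o,d=ray(s,u,v); return o+d*(z-o[2])/d[2]
def proj(s,p):
    T=np.array(s['cam_to_world']); c=T[:3,:3].T@(np.array(p)-T[:3,3]); return s['fx']*c[0]/c[2]+s['cx'],s['fy']*c[1]/c[2]+s['cy']
E
python3 - <<'E'
from h import *
for n in('top','side'):
    s=snap(n,n+'0'); print(n,s['fx'],np.round(s['cam_to_world'],3).tolist())
print(r.get_state())
E
```

```text
top 465.885761876848 [[0.013, -0.996, 0.093, 0.389], [-1.0, -0.013, 0.001, -0.019], [0.0, -0.093, -0.996, 1.284], [0.0, 0.0, 0.0, 1.0]]
side 572.7045271440589 [[0.853, -0.302, 0.425, -0.057], [-0.521, -0.461, 0.718, -0.963], [-0.021, -0.834, -0.551, 0.814], [0.0, 0.0, 0.0, 1.0]]
{'clock': 0.1, 'q': array([-1.24118977,  0.68988978, -0.19458372,  1.56622175,  0.15729035,
        0.90251409, -0.21509498]), 'qd': array([ 4.74189621e-04, -2.57284347e-03,  1.05956937e-04, -1.87400542e-03,
        7.04159979e-06, -3.63144848e-04,  9.22418098e-05]), 'joint_torque': array([-1.60545173e-03, -5.28506899e+01, -1.27095256e+00, -1.53839636e+01,
       -5.25347411e-02,  2.03366733e-03,  4.03614933e-05]), 'tool_pos': array([0.18202899, 0.59728253, 0.2192032 ]), 'eef_rot': array([ 1.47304133e-01,  9.89090906e-01, -8.15496932e-04, -8.38251905e-05]), 'contact_force': array([-0.61046551,  0.35179749,  1.32714083]), 'moment': array([0.02697968, 0.03371682, 0.02329851]), 'finger_force': 0.0, 'opening': 0.9958520927887723}
```

View pics/top0.png

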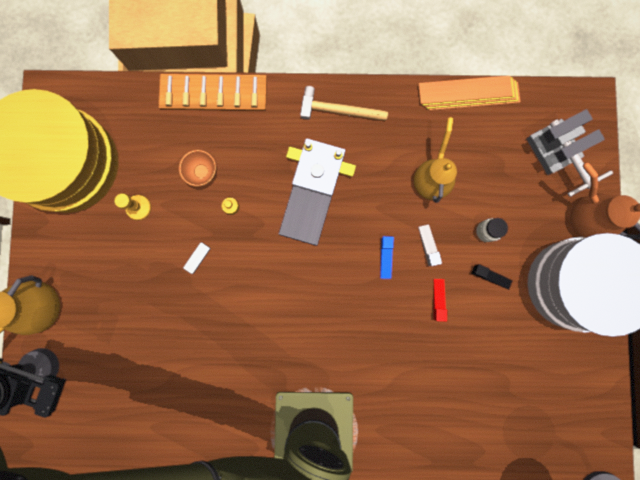

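View pics/side0.png

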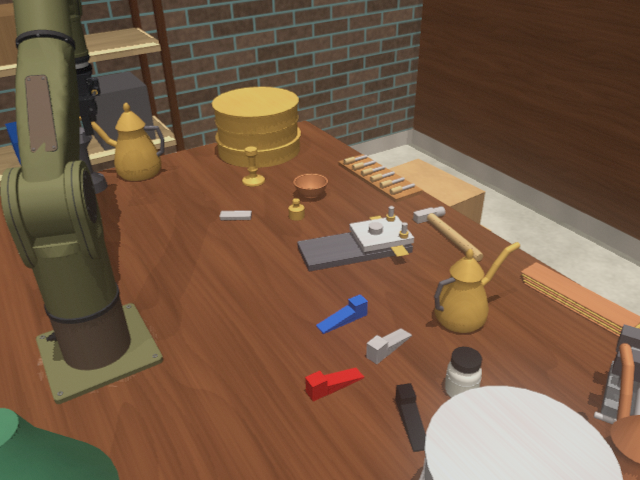

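Wedge candidates in the top view:
- grey-white wedge at (430,245)
- blue at (387,257)
- red at (440,300)
- black at (491,276)
- flat shim, no heel, at (196,258)

I choose the grey one. Its heel is near (434,260) in the top view and (377,348) in the side view. The die set has its ledge at about (306,215) and its plate at (319,165).

```bash
python3 - <<'E'
from h import *
t=load('top0'); s=load('side0')
a=cv2.resize(t['pixels'][210:280,400:470],(400,400),interpolation=cv2.INTER_CUBIC)
b=cv2.resize(s['pixels'][320:370,355:425],(400,286),interpolation=cv2.INTER_CUBIC)
c=cv2.resize(t['pixels'][130:250,270:370],(333,400),interpolation=cv2.INTER_CUBIC)
im=np.zeros((400,733,3),np.uint8); im[:, :400]=a; im[:,400:]=c
d=np.zeros((286,733,3),np.uint8); d[:,:400]=b
im=np.vstack([im,d])[:600]; cv2.imwrite('pics/crop.png',im[:,:,::-1])
hsv=cv2.cvtColor(t['pixels'],cv2.COLOR_RGB2HSV)
def comp(m,box):
    x0,y0,x1,y1=box; q=np.zeros_like(m); q[y0:y1,x0:x1]=m[y0:y1,x0:x1]
    cs=cv2.findContours(q,cv2.RETR_EXTERNAL,cv2.CHAIN_APPROX_NONE)[0]; return max(cs,key=cv2.contourArea)
m=((hsv[...,1]<60)&(hsv[...,2]>90)).astype(np.uint8)
w=comp(m,(410,215,455,275)); rw=cv2.minAreaRect(w); bx=cv2.boxPoints(rw); print('wedge',rw); print([np.round(onz(t,*p,0.012),4) for p in bx])
g=((hsv[...,1]<70)&(hsv[...,2]>30)).astype(np.uint8)
l=comp(g,(270,130,370,255)); rl=cv2.minAreaRect(l); print('die',rl,cv2.boxPoints(rl).round(1).tolist())
ll=comp(((hsv[...,1]<70)&(hsv[...,2]>30)&(hsv[...,2]<140)).astype(np.uint8),(270,180,370,255)); rr=cv2.minAreaRect(ll);print('ledge',rr); print([np.round(onz(t,*p,0.02),4).tolist() for p in cv2.boxPoints(rr)])
pp=comp(((hsv[...,1]<40)&(hsv[...,2]>150)).astype(np.uint8),(285,130,355,205)); rr=cv2.minAreaRect(pp);print('plate',rr); print([np.round(onz(t,*p,0.045),4).tolist() for p in cv2.boxPoints(rr)])
E
```

```text
wedge ((429.2294006347656, 245.29638671875), (42.64670944213867, 12.707857131958008), 68.96248626708984)
[array([ 0.5494, -0.2738,  0.012 ]), array([ 0.5625, -0.3065,  0.012 ]), array([ 0.4535, -0.3474,  0.012 ]), array([ 0.4406, -0.3149,  0.012 ])]
die ((311.09637451171875, 191.17889404296875), (42.431705474853516, 100.8591079711914), 16.699241638183594) [[276.29998779296875, 233.39999389648438], [305.29998779296875, 136.8000030517578], [345.8999938964844, 149.0], [316.8999938964844, 245.60000610351562]]
ledge ((304.58892822265625, 214.73020935058594), (40.91645050048828, 52.317779541015625), 15.751173973083496)
[[0.5252, 0.1041, 0.02], [0.6653, 0.068, 0.02], [0.6357, -0.0409, 0.02], [0.4962, -0.0038, 0.02]]
plate ((318.3396301269531, 166.31130981445312), (42.032325744628906, 47.9388313293457), 15.945395469665527)
[[0.6609, 0.0675, 0.045], [0.7892, 0.034, 0.045], [0.7584, -0.0765, 0.045], [0.6307, -0.042, 0.045]]
```

View pics/crop.png

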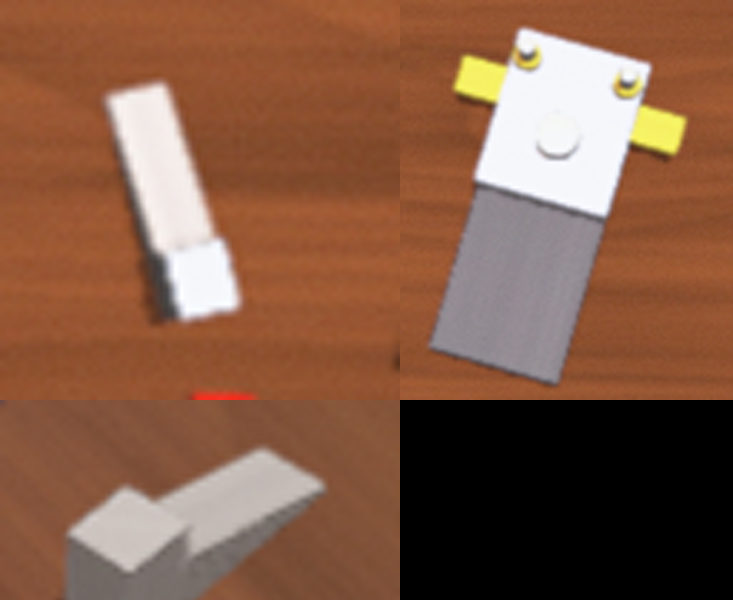

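The crop confirms the bare-steel wedge: heel block at (436,259), sloping to a thin tip at (424,225). The die shows the ledge and the plate with its stub and two posts.

```bash
cat >> h.py <<'E'
from scipy.spatial.transform import Rotation as R
def go(xyz,yaw):
    "remaining shift in tool axes (cm) and turn (deg); tool down with tool x at yaw (deg)"
    s=r.get_state(); A=R.from_quat(s['eef_rot']); G=R.from_euler('z',yaw,degrees=True)*R.from_quat([1,0,0,0])
    print('pos',s['tool_pos'].round(4),'yawx',np.degrees(np.arctan2(*A.apply([1,0,0])[[1,0]])).round(2),'t',s['clock'],'q',s['q'].round(2))
    print('shift cm',(A.inv().apply(np.array(xyz)-s['tool_pos'])*100).round(2),'turn',np.degrees((A.inv()*G).as_rotvec()).round(2),'shift in goal axes',(G.inv().apply(np.array(xyz)-s['tool_pos'])*100).round(2))
E
python3 - <<'E'
from h import *
t=load('top0'); s=load('side0')
f=lambda x,y:(400+(x+.5)/5.714-.5,210+(y+.5)/5.714-.5)
H=np.array([onz(t,*f(*p),.04) for p in [(168,248),(224,240),(240,306),(182,318)]])
T=np.array([onz(t,*f(*p),.004) for p in [(105,95),(165,83)]])
hc=H.mean(0);tc=T.mean(0);d=tc-hc;print('heel',hc,'tip',tc,'len',np.hypot(*d[:2]),'yaw',np.degrees(np.arctan2(d[1],d[0])))
g=lambda x,y:(355+(x+.5)/5.714-.5,320+(y+.5)/5.714-.5)
H2=np.array([onz(s,*g(*p),.04) for p in [(125,487-400),(188,527-400),(130,573-400),(67,533-400)]]);print('side heel',H2.mean(0))
T2=np.array([onz(s,*g(*p),.004) for p in [(263,447-400),(325,486-400)]]);print('side tip',T2.mean(0))
go([.447,-.331,.2],20.5)
E
```

```text
heel [ 0.4642904  -0.31996594  0.04      ] tip [ 0.5577188  -0.29637251  0.004     ] len 0.0963613806296733 yaw 14.172570303165518
side heel [ 0.45999142 -0.31994054  0.04      ]
side tip [ 0.55424081 -0.29603423  0.004     ]
pos [0.182  0.5973 0.2192] yawx 163.06 t 0.1 q [-1.24  0.69 -0.19  1.57  0.16  0.9  -0.22]
shift cm [-52.4  -81.08   2.06] turn [-3.0000e-02  1.2000e-01  1.4256e+02] shift in goal axes [-7.69 96.23  1.92]
```

Call:
{"op": "step_arm", "data": {
  "steps": [
    [-5,-3.5,0,0,0,0,-1],
    [-5,-3.5,0,0,0,0,-1],
    [-5,-3.5,0,0,0,0,-1],
    [-5,-3.5,0,0,0,0,-1],
    [-5,-3.5,0,0,0,0,-1],
    [-5,-3.5,0,0,0,0,-1],
    [-5,-3.5,0,0,0,0,-1],
    [-5,-3.5,0,0,0,0,-1]
  ]
}}

```text
clock: 1.1
tool_pos: [0.4841, 0.2118, 0.2197]
eef_rot: [0.147, 0.989, 0.0, -0.0]
contact_force: [1.0, 0.2, -0.7]
opening: 1.0
finger_force: 0.0
```

Call:
{"op": "step_arm", "data": {
  "steps": [
    [-1.6,-6,0,0,0,0,-1],
    [-1.6,-6,0,0,0,0,-1],
    [-1.6,-6,0,0,0,0,-1],
    [-1.6,-6,0,0,0,0,-1],
    [-1.6,-6,0,0,0,0,-1],
    [-1.6,-6,0,0,0,0,-1],
    [-1.6,-6,0,0,0,0,-1],
    [-1.6,-6,0,0,0,0,-1]
  ]
}}

```text
clock: 2.1
tool_pos: [0.4652, -0.2849, 0.2197]
eef_rot: [0.147, 0.989, 0.0, -0.0]
contact_force: [0.7, 0.3, -0.7]
opening: 0.999
finger_force: 0.0
```

Call:
{"op": "step_arm", "data": {
  "steps": [
    [0,0,0,0,0,10.6,-1],
    [0,0,0,0,0,10.6,-1],
    [0,0,0,0,0,10.6,-1],
    [0,0,0,0,0,10.6,-1],
    [0,0,0,0,0,10.6,-1],
    [0,0,0,0,0,10.6,-1],
    [0,0,0,0,0,10.6,-1],
    [0,0,0,0,0,10.6,-1]
  ]
}}

```text
clock: 3.1
tool_pos: [0.4655, -0.2828, 0.2195]
eef_rot: [0.778, 0.629, -0.0, -0.0]
contact_force: [0.2, 0.3, -0.6]
opening: 0.998
finger_force: 0.0
```

Call:
{"op": "step_arm", "data": {
  "steps": [
    [0,0,0,0,0,10.6,-1],
    [0,0,0,0,0,10.6,-1],
    [0,0,0,0,0,10.6,-1],
    [0,0,0,0,0,10.6,-1],
    [0,0,0,0,0,10.6,-1],
    [0,0,0,0,0,10.6,-1]
  ]
}}

```text
clock: 3.85
tool_pos: [0.4655, -0.2827, 0.2196]
eef_rot: [0.992, 0.125, -0.0, -0.0]
contact_force: [0.2, 1.0, 0.1]
opening: 1.001
finger_force: 0.0
```

```bash
python3 - <<'E'
from h import *
go([.462,-.320,.026],14.2)
E
```

```text
pos [ 0.4655 -0.2827  0.2196] yawx 14.32 t 3.85 q [ 0.18  0.63  0.47  1.83 -0.39  0.78 -0.46]
shift cm [-1.26  3.54 19.35] turn [-0.04  0.03  0.12] shift in goal axes [-1.26  3.53 19.36]
```

Call:
{"op": "step_arm", "data": {
  "steps": [
    [-0.6,1.8,0,0,0,0,-1],
    [-0.6,1.8,2,0,0,0,-1],
    [0,0,4,0,0,0,-1],
    [0,0,4,0,0,0,-1],
    [0,0,4,0,0,0,-1],
    [0,0,2.5,0,0,0,-1],
    [0,0,1.5,0,0,0,-1],
    [0,0,1,0,0,0,-1]
  ]
}}

```text
clock: 4.85
tool_pos: [0.4632, -0.3218, 0.0294]
eef_rot: [0.992, 0.128, 0.0, 0.0]
contact_force: [-0.1, -0.9, 0.7]
opening: 1.0
finger_force: 0.0
```

```bash
python3 - <<'E'
from h import *
go([.462,-.320,.026],14.2)
s=snap('side','side1')
c=cv2.resize(s['pixels'][280:390,310:450],(700,550),interpolation=cv2.INTER_CUBIC);cv2.imwrite('pics/c1.png',c[:,:,::-1])
E
```

```text
pos [ 0.4632 -0.3218  0.0294] yawx 14.69 t 4.85 q [ 0.38  0.92  0.25  1.89 -0.54  0.39 -0.27]
shift cm [-0.07 -0.2   0.34] turn [ 0.02 -0.02  0.49] shift in goal axes [-0.07 -0.2   0.34]
```

View pics/c1.png

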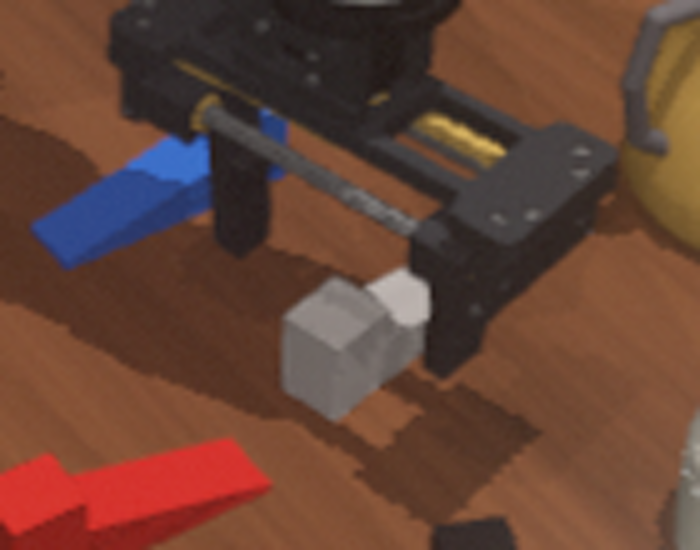

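The open fingers straddle the heel (340,350 in the crop), with finger tips at about (240,250) and (445,370). I'll check the centring by projection.

```bash
python3 - <<'E'
from h import *
s=load('side1'); st=r.get_state(); A=R.from_quat(st['eef_rot'])
c=lambda p:(np.round([(proj(s,p)[0]-310+.5)*5-.5,(proj(s,p)[1]-280+.5)*5-.5])).tolist()
for n,l in (('tipcentre',[0,0,.017]),('padL',[0,.044,.017]),('padR',[0,-.044,.017]),('R out',[0.009,-.0615,.017]),('R out back',[-0.009,-.0615,.017])): print(n,c(st['tool_pos']+A.apply(l)))
W=R.from_euler('z',14.2,degrees=True)
for x in(-.016,.016):
  for y in (-.014,.014): print(x,y,c(np.array([.462,-.32,.04])+W.apply([x,y,0])))
E
```

```text
tipcentre [342.0, 366.0]
padL [432.0, 421.0]
padR [255.0, 313.0]
R out [237.0, 281.0]
R out back [208.0, 304.0]
-0.016 -0.014 [343.0, 350.0]
-0.016 0.014 [286.0, 315.0]
0.016 -0.014 [395.0, 308.0]
0.016 0.014 [339.0, 274.0]
```

```bash
python3 - <<'E'
from h import *
print(r.tip_reach, [a for a in dir(r) if a[0]!='_'])
s=snap('side','side2');t=snap('top','top2')
go([.462,-.320,.026],14.2)
d=s['pixels'].astype(int)-load('side1')['pixels']; print(abs(d).max(), np.mean(abs(d).max(2)>40))
a=cv2.resize(s['pixels'][280:390,310:450],(420,330),interpolation=cv2.INTER_CUBIC)
b=cv2.resize(t['pixels'][200:310,380:500],(360,330),interpolation=cv2.INTER_CUBIC)
cv2.imwrite('pics/c2.png',np.hstack([a,b])[:,:,::-1])
E
```

```text
0.017 ['Unreachable', 'finish_job', 'get_state', 'snapshot', 'tip_reach']
pos [ 0.4634 -0.3213  0.0301] yawx 14.68 t 5.0 q [ 0.38  0.92  0.25  1.89 -0.54  0.39 -0.28]
shift cm [-0.1  -0.16  0.41] turn [ 0.02 -0.02  0.48] shift in goal axes [-0.1  -0.16  0.41]
61 5.5338541666666664e-05
```

View pics/c2.png

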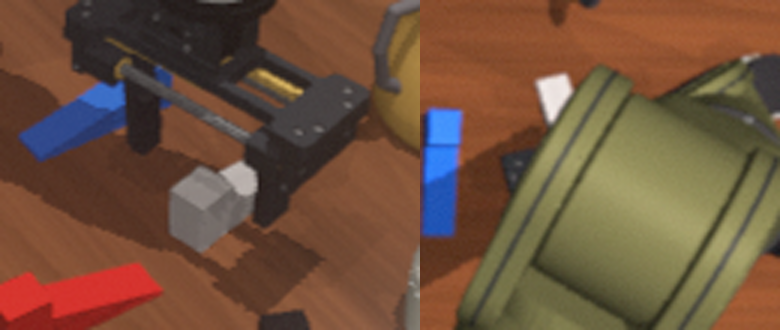

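```bash
python3 - <<'E'
from h import *
s=load('side2');t=load('top2'); st=r.get_state(); A=R.from_quat(st['eef_rot'])
c=lambda p:(np.round([(proj(s,p)[0]-310+.5)*5-.5,(proj(s,p)[1]-280+.5)*5-.5])).tolist()
for y in(-.0935,.0935,-.0615,.0615,-.044,.044):
  for x in (-.0375,.0375,0):
    for z in (-.047,-.02,0,.017):
      p=st['tool_pos']+A.apply([x,y,z]); print(x,y,z,c(p),np.round(proj(t,p),1).tolist())
E
```

```text
-0.0375 -0.0935 -0.047 [102.0, 179.0] [408.0, 280.6]
-0.0375 -0.0935 -0.02 [102.0, 231.0] [406.2, 280.7]
-0.0375 -0.0935 0 [102.0, 268.0] [404.8, 280.7]
-0.0375 -0.0935 0.017 [103.0, 300.0] [403.7, 280.8]
0.0375 -0.0935 -0.047 [226.0, 89.0] [400.6, 252.4]
0.0375 -0.0935 -0.02 [225.0, 141.0] [398.9, 253.2]
0.0375 -0.0935 0 [224.0, 178.0] [397.7, 253.7]
0.0375 -0.0935 0.017 [223.0, 209.0] [396.7, 254.1]
0 -0.0935 -0.047 [165.0, 133.0] [404.3, 266.5]
0 -0.0935 -0.02 [165.0, 185.0] [402.5, 266.9]
0 -0.0935 0 [164.0, 222.0] [401.2, 267.2]
0 -0.0935 0.017 [164.0, 253.0] [400.2, 267.4]
-0.0375 0.0935 -0.047 [492.0, 414.0] [477.8, 263.1]
-0.0375 0.0935 -0.02 [486.0, 468.0] [474.4, 263.6]
-0.0375 0.0935 0 [483.0, 507.0] [472.0, 263.9]
-0.0375 0.0935 0.017 [480.0, 540.0] [470.0, 264.2]
0.0375 0.0935 -0.047 [613.0, 305.0] [470.0, 235.2]
0.0375 0.0935 -0.02 [606.0, 359.0] [466.8, 236.3]
0.0375 0.0935 0 [601.0, 397.0] [464.5, 237.0]
0.0375 0.0935 0.017 [597.0, 429.0] [462.6, 237.7]
0 0.0935 -0.047 [554.0, 358.0] [473.9, 249.1]
0 0.0935 -0.02 [548.0, 412.0] [470.6, 249.9]
0 0.0935 0 [543.0, 451.0]
[... 1660 characters left out ...]
261.9]
0 -0.044 -0.02 [259.0, 241.0] [420.6, 262.4]
0 -0.044 0 [258.0, 278.0] [419.0, 262.7]
0 -0.044 0.017 [257.0, 310.0] [417.7, 263.0]
-0.0375 0.044 -0.047 [380.0, 347.0] [459.4, 267.7]
-0.0375 0.044 -0.02 [377.0, 400.0] [456.4, 268.1]
-0.0375 0.044 0 [374.0, 439.0] [454.3, 268.4]
-0.0375 0.044 0.017 [372.0, 471.0] [452.5, 268.6]
0.0375 0.044 -0.047 [503.0, 244.0] [451.7, 239.7]
0.0375 0.044 -0.02 [498.0, 297.0] [448.9, 240.7]
0.0375 0.044 0 [494.0, 335.0] [446.9, 241.4]
0.0375 0.044 0.017 [491.0, 367.0] [445.2, 242.0]
0 0.044 -0.047 [443.0, 294.0] [455.5, 253.7]
0 0.044 -0.02 [439.0, 347.0] [452.6, 254.4]
0 0.044 0 [436.0, 386.0] [450.5, 254.9]
0 0.044 0.017 [433.0, 418.0] [448.8, 255.3]
```

The picture shows the finger tips about 30 mm higher than the reported pose implies, near (440,375) where I expected about (456,454). I'll test with a gentle close: a gripped heel should stop the opening at about 0.32.

Call:
{"op": "step_arm", "data": {
  "steps": [
    [-0.1,-0.2,0.4,0,0,0,-1],
    [0,0,0,0,0,0,0.2],
    [0,0,0,0,0,0,0.6],
    [0,0,0,0,0,0,0.6],
    [0,0,0,0,0,0,0.6]
  ],
  "force": 8
}}

```text
clock: 5.62
tool_pos: [0.4618, -0.3192, 0.026]
eef_rot: [0.992, 0.128, 0.0, 0.0]
contact_force: [-0.5, -0.1, -0.4]
opening: 0.567
finger_force: 0.0
```

```bash
python3 - <<'E'
from h import *
st=r.get_state(); print(st['opening'],st['finger_force'],st['contact_force'])
s=snap('side','side3')
go([.462,-.320,.026],14.2)
a=cv2.resize(s['pixels'][280:390,310:450],(700,550),interpolation=cv2.INTER_CUBIC)
cv2.imwrite('pics/c3.png',a[:,:,::-1])
E
```

```text
0.5673448544181581 0.0 [-0.53004455 -0.0818664  -0.43300644]
pos [ 0.4618 -0.3193  0.0259] yawx 14.65 t 5.675 q [ 0.38  0.93  0.24  1.9  -0.54  0.38 -0.27]
shift cm [ 0.    0.08 -0.01] turn [ 0.01 -0.01  0.45] shift in goal axes [ 0.    0.08 -0.01]
```

View pics/c3.png

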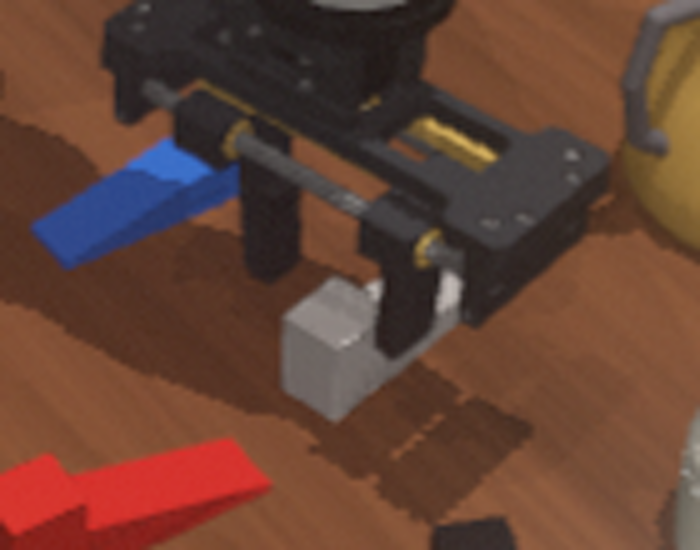

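```bash
python3 - <<'E'
from h import *
from scipy.optimize import least_squares
def fit(f,pos,h,obs):
    s=load(f);A=R.from_quat(r.get_state()['eef_rot'])
    def e(o):
        z=[]
        for (y,p) in zip((-h,h+.0175),obs):
            q=np.array(pos)+A.apply(np.array([-.009,y,.017])+o); u,v=proj(s,q); z+=[(u-310+.5)*5-.5-p[0],(v-280+.5)*5-.5-p[1]]
        return z
    k=least_squares(e,[0,0,0]); print((k.x*1000).round(1),np.round(k.fun,1))
fit('side1',[.4633,-.3216,.0298],.044,[(240,258),(440,375)])
fit('side3',[.4618,-.3192,.026],.025,[(270,283),(395,358)])
E
```

```text
[ 58.  -49.1  33.9] [ 0.7 -1.2 -0.7  1.2]
[ 67.6 -55.9  45.1] [ 0.1 -0.2 -0.1  0.2]
```

Call:
{"op": "step_arm", "data": {
  "steps": [
    [0,0,0,0,0,0,0.6],
    [0,0,0,0,0,0,0.6],
    [0,0,0,0,0,0,0.6],
    [0,0,0,0,0,0,0.6],
    [0,0,0,0,0,0,0.6],
    [0,0,0,0,0,0,0.6]
  ],
  "force": 8
}}

```text
clock: 6.42
tool_pos: [0.4618, -0.3192, 0.0259]
eef_rot: [0.992, 0.128, 0.0, -0.0]
contact_force: [-0.1, 0.0, 0.4]
opening: 0.202
finger_force: 0.0
```

The fingers closed to 0.2 on nothing, so they really are above the heel and the reported z disagrees with the scene. I'll reopen and go down in small steps, watching the force.

Call:
{"op": "step_arm", "data": {
  "steps": [
    [0,0,0,0,0,0,-1],
    [0,0,0,0,0,0,-1],
    [0,0,0,0,0,0,-1],
    [0,0,0,0,0,0,-1],
    [0,0,0,0,0,0,-1],
    [0,0,0,0,0,0,-1],
    [0,0,0,0,0,0,-1],
    [0,0,0,0,0,0,-1]
  ]
}}

```text
clock: 7.42
tool_pos: [0.4617, -0.3192, 0.0259]
eef_rot: [0.992, 0.128, 0.0, -0.0]
contact_force: [-1.5, 0.3, 0.3]
opening: 0.999
finger_force: 0.0
```

Call:
{"op": "step_arm", "data": {
  "steps": [
    [0,0,0.3,0,0,0,-1],
    [0,0,0.3,0,0,0,-1],
    [0,0,0.2,0,0,0,-1],
    [0,0,0,0,0,0,-1]
  ]
}}

```text
clock: 7.92
tool_pos: [0.4616, -0.3191, 0.0176]
eef_rot: [0.992, 0.128, -0.0, -0.0]
contact_force: [0.0, 0.8, -0.1]
opening: 1.002
finger_force: 0.0
```

Call:
{"op": "step_arm", "data": {
  "steps": [
    [0,0,0.2,0,0,0,-1],
    [0,0,0.2,0,0,0,-1],
    [0,0,0,0,0,0,-1]
  ]
}}

```text
clock: 8.3
tool_pos: [0.4617, -0.3191, 0.0137]
eef_rot: [0.992, 0.128, -0.0, -0.0]
contact_force: [0.1, 0.3, -1.3]
opening: 0.999
finger_force: 0.0
```

Call:
{"op": "step_arm", "data": {
  "steps": [
    [0,0,0.4,0,0,0,-1],
    [0,0,0.4,0,0,0,-1],
    [0,0,0.2,0,0,0,-1],
    [0,0,0,0,0,0,-1]
  ]
}}

```text
clock: 8.8
tool_pos: [0.4616, -0.3191, 0.0036]
eef_rot: [0.992, 0.128, -0.0, -0.0]
contact_force: [0.4, -0.4, 0.2]
opening: 1.005
finger_force: 0.0
```

```bash
python3 - <<'E'
from h import *
s=snap('side','side4')
go([.462,-.320,.026],14.2)
a=cv2.resize(s['pixels'][280:390,310:450],(700,550),interpolation=cv2.INTER_CUBIC)
cv2.imwrite('pics/c4.png',a[:,:,::-1])
E
```

```text
pos [ 0.4617 -0.3192  0.0038] yawx 14.65 t 8.85 q [ 0.4   0.96  0.22  1.9  -0.56  0.34 -0.26]
shift cm [ 0.01  0.08 -2.22] turn [-0.01  0.    0.45] shift in goal axes [ 0.01  0.08 -2.22]
```

View pics/c4.png

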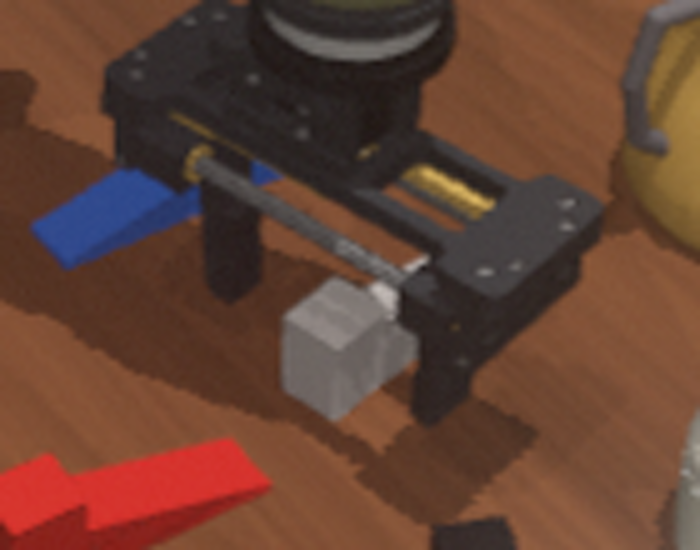

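The finger tips are now at about (232,302) and (428,427), still roughly 20 mm above the bench. I'll keep descending until light bench contact, which gives the z bias exactly.

Call:
{"op": "step_arm", "data": {
  "steps": [
    [0,0,0.3,0,0,0,-1],
    [0,0,0.3,0,0,0,-1],
    [0,0,0.2,0,0,0,-1],
    [0,0,0,0,0,0,-1]
  ]
}}

```text
clock: 9.35
tool_pos: [0.4616, -0.3191, -0.0043]
eef_rot: [0.992, 0.127, -0.0, -0.0]
contact_force: [0.1, -0.8, -0.0]
opening: 1.0
finger_force: 0.0
```

Call:
{"op": "step_arm", "data": {
  "steps": [
    [0,0,0.2,0,0,0,-1],
    [0,0,0.2,0,0,0,-1],
    [0,0,0,0,0,0,-1]
  ]
}}

```text
clock: 9.72
tool_pos: [0.4617, -0.3191, -0.0083]
eef_rot: [0.992, 0.128, -0.0, -0.0]
contact_force: [0.2, -0.9, 0.2]
opening: 0.997
finger_force: 0.0
```

Call:
{"op": "step_arm", "data": {
  "steps": [
    [0,0,0.2,0,0,0,-1],
    [0,0,0.1,0,0,0,-1],
    [0,0,0,0,0,0,-1]
  ]
}}

```text
clock: 10.1
tool_pos: [0.4617, -0.3191, -0.0112]
eef_rot: [0.992, 0.128, -0.0, -0.0]
contact_force: [-0.2, 0.4, 0.4]
opening: 0.999
finger_force: 0.0
```

```bash
python3 - <<'E'
from h import *
from scipy.optimize import least_squares
A=R.from_quat(r.get_state()['eef_rot'])
def fit(f,pos,h,obs):
    s=load(f)
    for b in (-.02,-.03,-.035,-.04,-.045):
      def e(o):
        z=[]
        for (y,p) in zip((-h,h+.0175),obs):
            q=np.array(pos)+A.apply(np.array([-.009,y,.017])+np.array([o[0],o[1],b])); u,v=proj(s,q); z+=[(u-310+.5)*5-.5-p[0],(v-280+.5)*5-.5-p[1]]
        return z
      k=least_squares(e,[0,0]); print(f,b,(k.x*1000).round(1),np.round(k.fun,1))
fit('side1',[.4633,-.3216,.0298],.044,[(240,258),(440,375)])
fit('side3',[.4618,-.3192,.026],.025,[(270,283),(395,358)])
fit('side4',[.4617,-.3192,.0037],.044,[(232,302),(428,427)])
E
```

```text
side1 -0.02 [ 12.1 -15.4] [-6.3 -5.9  5.9  4.7]
side1 -0.03 [ 3.6 -9.1] [-7.7 -6.8  7.2  5.5]
side1 -0.035 [-0.6 -6. ] [-8.4 -7.3  7.9  5.8]
side1 -0.04 [-4.9 -2.9] [-9.1 -7.8  8.6  6.2]
side1 -0.045 [-9.1  0.3] [-9.9 -8.2  9.3  6.5]
side3 -0.02 [ 12.4 -14.8] [-5.2 -3.5  5.   3. ]
side3 -0.03 [ 3.9 -8.5] [-6.  -4.1  5.8  3.5]
side3 -0.035 [-0.4 -5.4] [-6.5 -4.4  6.2  3.8]
side3 -0.04 [-4.6 -2.2] [-6.9 -4.7  6.7  4. ]
side3 -0.045 [-8.8  0.9] [-7.4 -5.   7.1  4.2]
side4 -0.02 [ 11.3 -15. ] [-6.6 -2.2  6.2  1.4]
side4 -0.03 [ 3.1 -8.9] [-8.  -3.1  7.5  2.1]
side4 -0.035 [-1.  -5.8] [-8.6 -3.5  8.1  2.5]
side4 -0.04 [-5.1 -2.8] [-9.3 -4.   8.8  2.8]
side4 -0.045 [-9.2  0.2] [-10.   -4.5   9.5   3.2]
```

Call:
{"op": "step_arm", "data": {
  "steps": [
    [0,0,0.2,0,0,0,-1],
    [0,0,0.1,0,0,0,-1],
    [0,0,0,0,0,0,-1]
  ]
}}

```text
clock: 10.48
tool_pos: [0.4617, -0.3191, -0.0142]
eef_rot: [0.992, 0.128, -0.0, -0.0]
contact_force: [0.3, -0.7, -0.2]
opening: 1.002
finger_force: 0.0
```

Call:
{"op": "step_arm", "data": {
  "steps": [
    [0,0,0.2,0,0,0,-1],
    [0,0,0.1,0,0,0,-1],
    [0,0,0,0,0,0,-1]
  ]
}}

```text
clock: 10.85
tool_pos: [0.4617, -0.3191, -0.0172]
eef_rot: [0.992, 0.128, -0.0, -0.0]
contact_force: [-0.1, 0.2, -0.2]
opening: 0.999
finger_force: 0.0
```

Call:
{"op": "step_arm", "data": {
  "steps": [
    [0,0,0.2,0,0,0,-1],
    [0,0,0.1,0,0,0,-1],
    [0,0,0,0,0,0,-1]
  ]
}}

```text
clock: 11.22
tool_pos: [0.4619, -0.3193, -0.0183]
eef_rot: [0.992, 0.127, 0.001, 0.0]
contact_force: [-1.2, 1.5, 16.7]
opening: 0.998
finger_force: 8.3
```

Call:
{"op": "step_arm", "data": {
  "steps": [
    [0,0,0.2,0,0,0,-1],
    [0,0,0.1,0,0,0,-1],
    [0,0,0,0,0,0,-1]
  ]
}}

```text
clock: 11.6
tool_pos: [0.4619, -0.3193, -0.0185]
eef_rot: [0.992, 0.127, 0.001, -0.0]
contact_force: [-6.6, 4.9, 42.9]
opening: 1.001
finger_force: 21.5
```

Bench contact came at reported z ≈ −0.018, so the true z is the reported z plus 35 mm. I'll back off to true tips at about 9 mm, shift right 6 mm and grip.

Call:
{"op": "step_arm", "data": {
  "steps": [
    [0,0,-0.8,0,0,0,-1],
    [0,0,-0.7,0,0,0,-1],
    [0,0.3,0,0,0,0,-1],
    [0,0.3,0,0,0,0,0]
  ],
  "force": 50
}}

```text
clock: 12.1
tool_pos: [0.4632, -0.3251, -0.0086]
eef_rot: [0.992, 0.128, -0.0, -0.0]
contact_force: [-0.1, -0.4, 0.5]
opening: 0.912
finger_force: 0.0
```

Call:
{"op": "step_arm", "data": {
  "steps": [
    [0,0,0,0,0,0,1],
    [0,0,0,0,0,0,1],
    [0,0,0,0,0,0,1],
    [0,0,0,0,0,0,1],
    [0,0,0,0,0,0,1],
    [0,0,0,0,0,0,1],
    [0,0,0,0,0,0,1],
    [0,0,0,0,0,0,1]
  ]
}}

```text
clock: 13.1
tool_pos: [0.4619, -0.3218, -0.0083]
eef_rot: [0.992, 0.128, -0.001, -0.003]
contact_force: [-1.6, 5.0, 3.2]
opening: 0.317
finger_force: 49.8
```

Gripped: the opening of 0.317 is 28 mm. Now lift, carry to the die set and turn.

Call:
{"op": "step_arm", "data": {
  "steps": [
    [0,0,-3,0,0,0,1],
    [0,0,-4,0,0,0,1],
    [2,-4,-1,0,0,0,1],
    [2.7,-5.5,0,0,0,0,1],
    [2.7,-5.5,0,0,0,0,1],
    [2.7,-5.5,0,0,0,0,1],
    [2.7,-5.5,0,0,0,0,1],
    [2.4,-5,0,0,0,0,1]
  ]
}}

```text
clock: 14.1
tool_pos: [0.5317, 0.016, 0.0714]
eef_rot: [0.992, 0.128, -0.0, -0.0]
contact_force: [1.2, 0.3, -4.2]
opening: 0.316
finger_force: 49.8
```

Call:
{"op": "step_arm", "data": {
  "steps": [
    [0,0,0,0,0,9.8,1],
    [0,0,0,0,0,9.8,1],
    [0,0,0,0,0,9.7,1],
    [0,0,0,0,0,0,1]
  ]
}}

```text
clock: 14.6
tool_pos: [0.5313, 0.0136, 0.0713]
eef_rot: [0.992, -0.126, -0.001, 0.0]
contact_force: [-0.1, 0.1, -4.6]
opening: 0.317
finger_force: 49.8
```

```bash
python3 - <<'E'
from h import *
go([.534,.042,.057],-14.6)
print(r.get_state()['opening'],r.get_state()['contact_force'])
s=snap('side','side5');t=snap('top','top5')
a=cv2.resize(s['pixels'][180:300,250:430],(600,400),interpolation=cv2.INTER_CUBIC)
cv2.imwrite('pics/c5.png',a[:,:,::-1])
E
```

```text
pos [0.5313 0.0136 0.0713] yawx -14.51 t 14.6 q [-0.4   0.88  0.5   1.98 -0.86  0.51 -1.09]
shift cm [-0.45 -2.82  1.43] turn [0.06 0.07 0.09] shift in goal axes [-0.46 -2.81  1.43]
0.31686632323461045 [-0.1112772   0.0872269  -4.55025533]
```

View pics/c5.png

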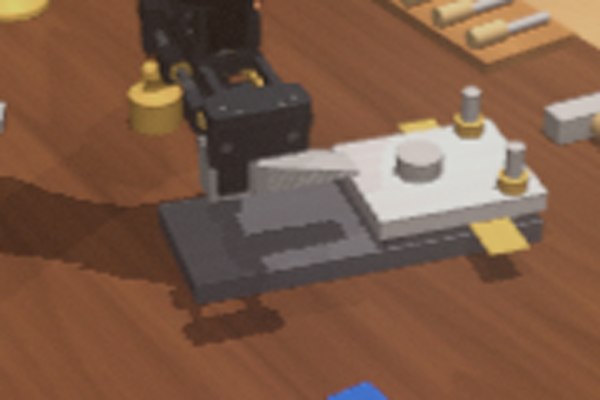

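The wedge is held level over the ledge, with its tip at about (355,170) and the plate's front corners at (335,148) and (380,222). I'll check the projections against these.

```bash
python3 - <<'E'
from h import *
s=load('side5');t=load('top5')
f=lambda x,y:(250+(x+.5)*.3-.5,180+(y+.5)*.3-.5)
c=lambda p:((np.array(proj(s,p))+.5-[250,180])/.3-.5).round(0).tolist()
W=R.from_euler('z',-14.5,degrees=True); h=np.array([.5313,.0136,.0796])
for n,l in(('tip near bot',[.096,-.014,0]),('tip far top',[.096,.014,.004]),('tip near top',[.096,-.014,.004]),('heel slope near top',[.016,-.014,.024])): print(n,c(h+W.apply(l)))
D=R.from_euler('z',-14.6,degrees=True); L=np.array([.6465,.013,0])
for n,l in(('front near top',[0,-.055,.045]),('front far top',[0,.055,.045]),('ledge near',[-.14,-.055,.02]),('ledge far',[-.14,.055,.02]),('plate back near top',[.13,-.055,.045]),('front near bottom',[0,-.055,.029])): print(n,c(L+D.apply(l)))
for z in(.06,.07,.08,.09): print(z,onz(s,*f(356,172),z), 'exp',(h+W.apply([.096,-.014,.002])))
E
```

```text
tip near bot [359.0, 175.0]
tip far top [346.0, 150.0]
tip near top [359.0, 170.0]
heel slope near top [253.0, 165.0]
front near top [385.0, 220.0]
front far top [333.0, 145.0]
ledge near [200.0, 284.0]
ledge far [159.0, 204.0]
plate back near top [550.0, 189.0]
front near bottom [384.0, 239.0]
0.06 [0.6388609  0.00534362 0.06      ] exp [ 0.62073685 -0.02399055  0.0816    ]
0.07 [ 0.62964158 -0.0074968   0.07      ] exp [ 0.62073685 -0.02399055  0.0816    ]
0.08 [ 0.62042225 -0.02033722  0.08      ] exp [ 0.62073685 -0.02399055  0.0816    ]
0.09 [ 0.61120293 -0.03317764  0.09      ] exp [ 0.62073685 -0.02399055  0.0816    ]
```

```bash
python3 - <<'E'
from h import *
t=load('top5')
a=cv2.resize(t['pixels'][140:260,260:380],(600,600),interpolation=cv2.INTER_CUBIC)
cv2.imwrite('pics/c6.png',a[:,:,::-1])
E
```

```text
(no output)
```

View pics/c6.png

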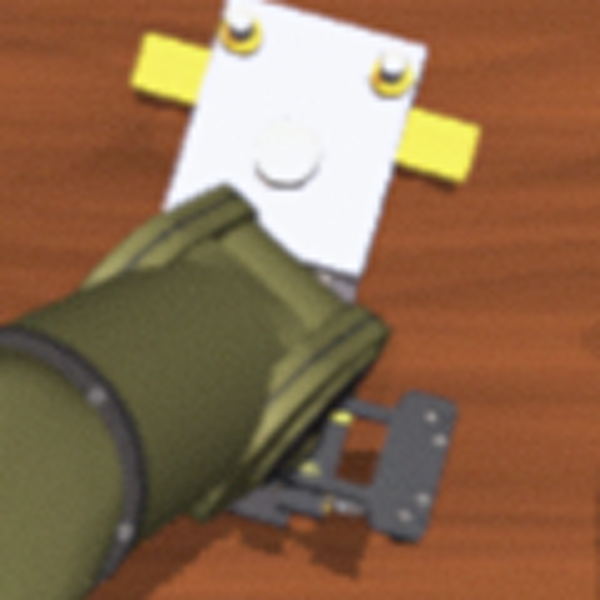

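Projections match to within 2 mm, so the bias is constant and the die pose is good. The top view shows the arm over the ledge and clear of the plate. Next: align and lower.

Call:
{"op": "step_arm", "data": {
  "steps": [
    [-0.2,-1.4,0,0,0,0,1],
    [-0.3,-1.4,0,0,0,0.1,1],
    [0,0,2,0,0,0,1],
    [0,0,2,0,0,0,1],
    [0,0,1,0,0,0,1],
    [0,0,0.5,0,0,0,1],
    [0,0,0,0,0,0,1]
  ]
}}

```text
clock: 15.58
tool_pos: [0.5343, 0.0419, 0.017]
eef_rot: [0.992, -0.128, 0.0, -0.0]
contact_force: [0.0, -0.4, -4.6]
opening: 0.314
finger_force: 49.8
```

Call:
{"op": "step_arm", "data": {
  "steps": [
    [0,0,0.2,0,0,0,1],
    [0,0,0.2,0,0,0,1],
    [0,0,0,0,0,0,1]
  ]
}}

```text
clock: 15.95
tool_pos: [0.5341, 0.0418, 0.0129]
eef_rot: [0.992, -0.128, 0.0, -0.0]
contact_force: [0.0, 0.5, -4.7]
opening: 0.311
finger_force: 49.8
```

```bash
python3 - <<'E'
from h import *
go([.534,.042,.0117],-14.6)
print(r.get_state()['opening'],r.get_state()['contact_force'],r.get_state()['moment'])
E
```

```text
pos [0.5341 0.0418 0.0129] yawx -14.75 t 15.95 q [-0.38  0.96  0.37  1.98 -0.94  0.38 -1.09]
shift cm [-0.02 -0.02  0.12] turn [-0.01  0.   -0.15] shift in goal axes [-0.02 -0.02  0.12]
0.3110306401631299 [ 0.02878547  0.46091418 -4.66873426] [ 0.02892691  0.32879299 -0.04071341]
```

Call:
{"op": "step_arm", "data": {
  "steps": [
    [0,0,0.1,0,0,0,1],
    [0,0,0,0,0,0,1]
  ]
}}

```text
clock: 16.2
tool_pos: [0.5342, 0.0417, 0.0119]
eef_rot: [0.992, -0.128, 0.0, -0.0]
contact_force: [0.4, -0.5, -5.3]
opening: 0.312
finger_force: 49.8
```

Call:
{"op": "step_arm", "data": {
  "steps": [
    [0,0,0.1,0,0,0,1],
    [0,0,0,0,0,0,1]
  ]
}}

```text
clock: 16.45
tool_pos: [0.5342, 0.0417, 0.0117]
eef_rot: [0.992, -0.128, 0.0, -0.0]
contact_force: [-1.9, 0.2, 5.9]
opening: 0.315
finger_force: 49.8
```

Touchdown came at reported z 0.0117, exactly as predicted. Now push straight in along tool x.

Call:
{"op": "step_arm", "data": {
  "steps": [
    [1,0,0,0,0,0,1],
    [1,0,0,0,0,0,1],
    [0.8,0,0,0,0,0,1],
    [0.5,0,0,0,0,0,1],
    [0,0,0,0,0,0,1]
  ]
}}

```text
clock: 17.08
tool_pos: [0.5596, 0.0357, 0.0116]
eef_rot: [0.992, -0.128, -0.006, -0.002]
contact_force: [-14.7, 3.6, 18.1]
opening: 0.315
finger_force: 49.9
```

Call:
{"op": "step_arm", "data": {
  "steps": [
    [0.2,0,0,0,0,0,1],
    [0.2,0,0,0,0,0,1],
    [0,0,0,0,0,0,1]
  ]
}}

```text
clock: 17.45
tool_pos: [0.5617, 0.0351, 0.0116]
eef_rot: [0.992, -0.128, -0.008, -0.003]
contact_force: [-14.1, 4.0, 18.6]
opening: 0.31
finger_force: 49.9
```

Call:
{"op": "step_arm", "data": {
  "steps": [
    [0.2,0,0,0,0,0,1],
    [0.2,0,0,0,0,0,1],
    [0,0,0,0,0,0,1]
  ]
}}

```text
clock: 17.82
tool_pos: [0.5667, 0.0339, 0.0116]
eef_rot: [0.992, -0.128, -0.007, -0.002]
contact_force: [-15.2, 2.8, 19.0]
opening: 0.316
finger_force: 49.9
```

Call:
{"op": "step_arm", "data": {
  "steps": [
    [0.2,0,0,0,0,0,1],
    [0.2,0,0,0,0,0,1],
    [0,0,0,0,0,0,1]
  ]
}}

```text
clock: 18.2
tool_pos: [0.5698, 0.033, 0.0116]
eef_rot: [0.992, -0.128, -0.007, -0.002]
contact_force: [-14.1, 3.5, 17.8]
opening: 0.315
finger_force: 49.9
```

Pressing about 20 N on the ledge causes the drag, so I'll ease up by 1 mm.

Call:
{"op": "step_arm", "data": {
  "steps": [
    [0,0,-0.1,0,0,0,1],
    [0,0,0,0,0,0,1]
  ]
}}

```text
clock: 18.45
tool_pos: [0.5716, 0.0325, 0.0117]
eef_rot: [0.992, -0.128, -0.006, -0.002]
contact_force: [-12.2, 3.3, 8.5]
opening: 0.311
finger_force: 49.9
```

```bash
python3 - <<'E'
from h import *
L=np.array([.6465,.013]);u=np.array([.968,-.252]);H=L-.056*u
go([*H,.0117],-14.6); st=r.get_state(); print(st['contact_force'],st['eef_rot'])
E
```

```text
pos [0.5716 0.0325 0.0117] yawx -14.7 t 18.45 q [-0.38  1.    0.45  1.86 -0.88  0.5  -1.14]
shift cm [ 2.14  0.   -0.03] turn [-0.12  0.69 -0.1 ] shift in goal axes [ 2.14  0.   -0.  ]
[-12.17364357   3.34512188   8.47522919] [ 0.99176446 -0.12792953 -0.00584498 -0.00176955]
```

Call:
{"op": "step_arm", "data": {
  "steps": [
    [0.3,0,0,0,0,0,1],
    [0.3,0,0,0,0,0,1],
    [0.3,0,0,0,0,0,1],
    [0,0,0,0,0,0,1]
  ]
}}

```text
clock: 18.95
tool_pos: [0.5717, 0.0325, 0.0115]
eef_rot: [0.992, -0.127, -0.014, -0.004]
contact_force: [-27.2, 6.3, 26.2]
opening: 0.314
finger_force: 50.0
```

Call:
{"op": "step_arm", "data": {
  "steps": [
    [0.3,0,0,0,0,0,1],
    [0.3,0,0,0,0,0,1],
    [0,0,0,0,0,0,1]
  ]
}}

```text
clock: 19.32
tool_pos: [0.5722, 0.0325, 0.0113]
eef_rot: [0.992, -0.127, -0.019, -0.005]
contact_force: [-37.1, 8.4, 34.8]
opening: 0.313
finger_force: 50.0
```

```bash
cat >> h.py <<'E'
def lift(f):
    a,b=[cv2.cvtColor(load(k)['pixels'],cv2.COLOR_RGB2GRAY) for k in ('side0',f)]
    D=R.from_euler('z',-14.6,degrees=True); L=np.array([.6465,.013,0]); s=load(f)
    P=[L+D.apply(l) for l in([.06,-.055,.04],[.02,-.055,.04],[.10,-.055,.04],[.065,-.018,.063])]
    p=np.float32([[proj(s,q)] for q in P]); q,ok,_=cv2.calcOpticalFlowPyrLK(a,b,p,None,winSize=(13,13),maxLevel=1)
    for i in range(4): 
        m=np.array(proj(s,P[i]+[0,0,.01]))-p[i,0]; print('lift mm',(10*(q-p)[i,0]@m/(m@m)).round(2),ok[i])
E
python3 - <<'E'
from h import *
L=np.array([.6465,.013]);u=np.array([.968,-.252]);H=L-.056*u
go([*H,.0117],-14.6); st=r.get_state(); print(st['contact_force'])
snap('side','side7'); lift('side5'); print(); lift('side7')
E
```

```text
pos [0.5722 0.0325 0.0113] yawx -14.63 t 19.325 q [-0.38  1.01  0.46  1.83 -0.85  0.55 -1.16]
shift cm [ 2.08  0.01 -0.12] turn [-0.27  2.28 -0.03] shift in goal axes [ 2.08  0.01 -0.04]
[-37.12979201   8.43610214  34.81021979]
lift mm 0.01 [1]
lift mm 0.04 [1]
lift mm 0.0 [1]
lift mm 0.0 [1]

lift mm 0.03 [1]
lift mm 0.06 [1]
lift mm -0.02 [1]
lift mm 0.0 [1]
```

It has stalled at the lip contact with the tool pitched 2.3° nose-down, so the nose is being pressed into the ledge. I'll back off a little, correct the pitch, and unload the vertical force.

Call:
{"op": "step_arm", "data": {
  "steps": [
    [-0.5,0,0,0,0,0,1],
    [-0.5,0,-0.1,0,0,0,1],
    [0,0,0,0,0.7,0,1],
    [0,0,0,0,0,0,1]
  ]
}}

```text
clock: 19.88
tool_pos: [0.5731, 0.0323, 0.0114]
eef_rot: [0.992, -0.128, -0.003, -0.002]
contact_force: [-14.3, 3.9, 5.6]
opening: 0.312
finger_force: 50.0
```

```bash
python3 - <<'E'
from h import *
L=np.array([.6465,.013]);u=np.array([.968,-.252]);H=L-.056*u
go([*H,.0117],-14.6); st=r.get_state(); print(st['contact_force'],st['moment'],R.from_euler('z',14.6,degrees=True).apply(st['moment']))
s=snap('side','side8'); c=cv2.resize(s['pixels'][170:290,260:420],(800,600),interpolation=cv2.INTER_CUBIC);cv2.imwrite('pics/c8.png',c[:,:,::-1])
E
```

```text
pos [0.5731 0.0323 0.0114] yawx -14.66 t 19.875 q [-0.38  1.    0.44  1.86 -0.88  0.49 -1.14]
shift cm [ 1.99  0.02 -0.04] turn [-0.13  0.38 -0.06] shift in goal axes [ 1.99  0.02 -0.03]
[-14.31941332   3.88215097   5.56526295] [0.92671297 3.49300828 0.08796292] [0.01630828 3.61381209 0.08796292]
```

View pics/c8.png

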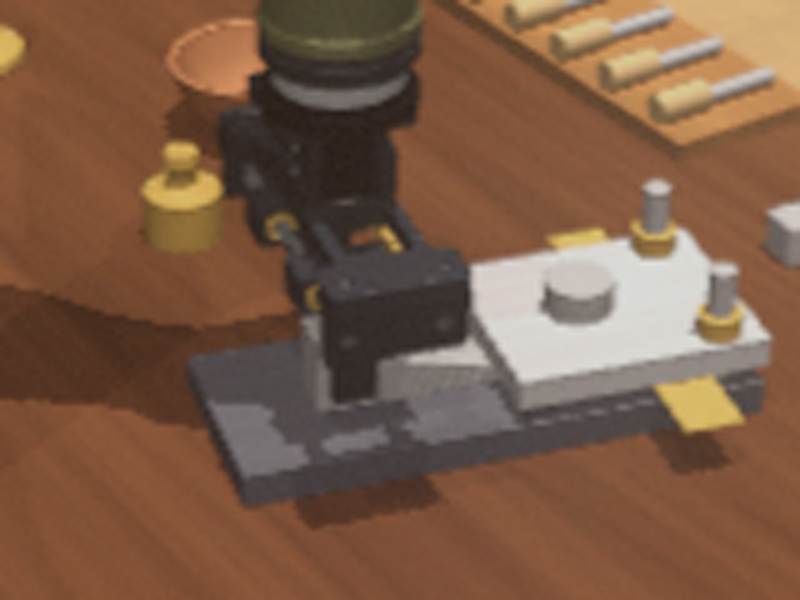

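The wedge lies flat on the ledge with its tip just under the lip's middle at about (490,360); the gripper is clear of the plate. I'll push on with pitch and height compensation.

Call:
{"op": "step_arm", "data": {
  "steps": [
    [0.3,0,-0.03,0,0.3,0,1],
    [0.3,0,-0.03,0,0.3,0,1],
    [0.3,0,-0.03,0,0.3,0,1],
    [0,0,0,0,0,0,1]
  ]
}}

```text
clock: 20.42
tool_pos: [0.5774, 0.0314, 0.0114]
eef_rot: [0.992, -0.128, 0.0, -0.001]
contact_force: [-20.1, 4.4, 7.1]
opening: 0.311
finger_force: 50.0
```

Call:
{"op": "step_arm", "data": {
  "steps": [
    [0.3,0,-0.03,0,0.3,0,1],
    [0.3,0,-0.03,0,0.3,0,1],
    [0,0,0,0,0,0,1]
  ]
}}

```text
clock: 20.8
tool_pos: [0.5888, 0.0282, 0.0115]
eef_rot: [0.992, -0.128, 0.011, 0.001]
contact_force: [-8.5, 2.2, -9.6]
opening: 0.314
finger_force: 50.0
```

```bash
python3 - <<'E'
from h import *
L=np.array([.6465,.013]);u=np.array([.968,-.252]);H=L-.056*u
go([*H,.0117],-14.6); st=r.get_state(); print(st['contact_force'],st['moment'])
snap('side','side9'); lift('side9')
E
```

```text
pos [0.5888 0.0282 0.0115] yawx -14.66 t 20.8 q [-0.38  1.    0.44  1.84 -0.88  0.48 -1.14]
shift cm [ 0.36  0.02 -0.01] turn [-0.06 -1.22 -0.06] shift in goal axes [ 0.36  0.02 -0.02]
[-8.52188036  2.24023695 -9.63983183] [ 7.12674656e-01  2.42698736e+00 -3.99352677e-04]
lift mm 3.33 [1]
lift mm 6.65 [1]
lift mm 3.42 [1]
lift mm 3.82 [1]
```

The plate is up about 3.6 mm. I'll take the pitch back out, settle the wedge down on the ledge, and add a few millimetres.

Call:
{"op": "step_arm", "data": {
  "steps": [
    [0,0,0.05,0,-0.5,0,1],
    [0.2,0,0.05,0,-0.4,0,1],
    [0.2,0,0.03,0,0,0,1],
    [0,0,0,0,0,0,1]
  ]
}}

```text
clock: 21.35
tool_pos: [0.5883, 0.0284, 0.0114]
eef_rot: [0.992, -0.128, -0.001, -0.001]
contact_force: [-21.5, 5.1, 8.6]
opening: 0.308
finger_force: 50.0
```

```bash
python3 - <<'E'
from h import *
L=np.array([.6465,.013]);u=np.array([.968,-.252]);H=L-.056*u
go([*H,.0117],-14.6); st=r.get_state(); print(st['contact_force'],st['moment'])
snap('side','side10'); lift('side10')
E
```

```text
pos [0.5883 0.0284 0.0114] yawx -14.67 t 21.35 q [-0.38  1.01  0.46  1.82 -0.86  0.53 -1.16]
shift cm [ 0.42  0.03 -0.03] turn [-0.15  0.16 -0.07] shift in goal axes [ 0.42  0.03 -0.03]
[-21.53914591   5.12869584   8.62017991] [1.06434455 4.18863215 0.02628611]
lift mm 3.4 [1]
lift mm 6.92 [1]
lift mm 3.41 [1]
lift mm 3.85 [1]
```

Call:
{"op": "step_arm", "data": {
  "steps": [
    [0.2,0,-0.03,0,0.2,0,1],
    [0.2,0,-0.03,0,0.2,0,1],
    [0,0,0,0,0,0,1]
  ]
}}

```text
clock: 21.78
tool_pos: [0.5945, 0.0268, 0.0114]
eef_rot: [0.992, -0.128, 0.004, -0.0]
contact_force: [-14.8, 3.7, -2.3]
opening: 0.314
finger_force: 50.0
```

Call:
{"op": "step_arm", "data": {
  "steps": [
    [0.1,0,-0.02,0,0.1,0,1],
    [0,0,0,0,0,0,1]
  ]
}}

```text
clock: 22.02
tool_pos: [0.5949, 0.0267, 0.0114]
eef_rot: [0.992, -0.128, 0.005, -0.0]
contact_force: [-14.9, 5.2, -0.5]
opening: 0.313
finger_force: 50.0
```

Now at the target depth (tip about 42 mm in). I'll settle slightly, hold, and check stability.

Call:
{"op": "step_arm", "data": {
  "steps": [
    [0,0,0.03,0,-0.2,0,1],
    [0,0,0,0,0,0,1],
    [0,0,0,0,0,0,1],
    [0,0,0,0,0,0,1],
    [0,0,0,0,0,0,1],
    [0,0,0,0,0,0,1]
  ]
}}

```text
clock: 22.78
tool_pos: [0.5949, 0.0267, 0.0114]
eef_rot: [0.992, -0.128, 0.003, -0.001]
contact_force: [-16.2, 3.9, 2.1]
opening: 0.314
finger_force: 50.0
```

```bash
python3 - <<'E'
from h import *
L=np.array([.6465,.013]);u=np.array([.968,-.252]);H=L-.056*u
go([*H,.0117],-14.6); st=r.get_state(); print(st['contact_force'],st['opening'])
snap('side','side11'); lift('side11')
E
```

```text
pos [0.5949 0.0267 0.0114] yawx -14.67 t 22.775 q [-0.38  1.02  0.46  1.81 -0.86  0.53 -1.16]
shift cm [-0.26  0.03 -0.03] turn [-0.11 -0.33 -0.07] shift in goal axes [-0.26  0.02 -0.03]
[-16.21884019   3.87768716   2.13186783] 0.3144150007720099
lift mm 4.93 [1]
lift mm 13.28 [1]
lift mm 4.98 [1]
lift mm 5.34 [1]
```

The lift measures 5.0 mm, with the tool level and everything steady. (The outlying reading has the gripper covering its window.) Handing in.

```bash
python3 -c "
from plant import r
print(r.finish_job())"
```

```text
the job is handed in; nothing more can be done
None
```

I handed the job in with the steel wedge gripped flat on the ledge under the lip's middle and the plate lifted about 5 mm, carried by the wedge alone. While finding the bench height, the open fingertips pressed on it with about 43 N; the 40 N limit names the arm and the gripper's body.

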